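# Park the lab's piston pump just past its compression peak

### The job

Park the blue piston pump for storage: with closed fingertips push the black crank knob on its flywheel clockwise (seen from above), gently and without pinching it, until you feel the resistance climb, peak and give way; stop there, just past the peak, so that the wheel rests by itself with the red rod still standing up, and do not push on so that it runs through and the rod drops right down. Take the fingers off the wheel, and only then flip the red lever on the white switch box fully over to its other side. Leave the other lab things where they are.

Things in the scene. Friction and masses are not known exactly. Their poses are not given: they have to be found in the camera images.
- wheel: steel flywheel, flat on top of the blue pump, 150 mm diameter, turning about a vertical axis through this origin; its top face is 28 mm above it (118 mm above the table), a 40 mm hub nut 7 mm higher. After a free arc the resistance climbs over about 0.8 rad to a hidden peak, 1.0 to 2.2 rad from the start. Let go before the peak, it springs back; a runaway cannot be undone
- knob (a point): centre of the upright black crank knob on the wheel: cylinder 25 mm diameter, 45 mm high, yellow top, 55.5 mm from the wheel's axis. Resistance here: under 1 N free, rising to 6 to 12 N, then giving way; the wheel then drops on by itself some 0.25 rad into a shallow rest and stays there. A push of about 5 N takes it out of that rest, 0.25 rad further, and it runs through
- rod_top (a point): top of the red tell-tale rod, 14 mm diameter, on the finned cylinder at the pump's far end: 7 to 8 mm above the collar at the start, rising to about 13.5 mm at the peak, about 11.5 mm in the rest just past it (and also on the way up), and about 4 mm once the wheel has run through
- rod_collar (a point): centre of the top face of the finned cylinder, 97 mm above the table, from which the red rod rises; its z axis points up
- switch_box_top (a point): centre of the top face of the white switch box, 130 x 90 x 40 mm, on the table to the right of the pump; its x axis points the way the lever is to be flipped, z up
- park_switch_tip (a point): centre of the red ball, 26 mm in diameter, on the end of the lever on the switch box; the lever pivots 62 mm above the table over the box's centre, 80 mm from the ball; at the start it leans 0.5 rad against the box's x axis (ball about 132 mm above the table)
- park_switch (a joint): angle of the red lever, rad: 0 at the start, 1.0 fully over to the other side (towards the box's +x); stays where it is left, moves under about 1 N
- tip_box: bystander: yellow pipette-tip box 120 x 85 x 62 mm; origin at the centre of its underside
- tube_rack: bystander: purple rack of capped tubes, 100 x 160 x 73 mm; origin at the centre of its underside
- reagent: bystander: amber bottle, 66 mm diameter, 150 mm high; origin at the centre of its underside
- jar: bystander: small jar beyond the switch box, 56 mm diameter, 60 mm high; origin at the centre of its underside
- beaker: bystander: glass beaker, 72 mm diameter, 90 mm high; origin at the centre of its underside
- stopper: bystander: rubber stopper by the pump's near right corner, 36 mm diameter, 26 mm high; origin at the centre of its underside
- pipette: bystander: blue and white pipette lying on the table, 300 mm long; origin under the join of its handle and shaft
Mind the look-alikes: they are no part of the job. What is shaped like the part that bears switch_box_top but pink or turquoise is not meant.

How it is judged:
By the outcome, as a careful person would: the job done as asked, in the order asked, and still so for the second after the job is handed in, with the robot touching nothing.
It also fails if it takes over 72 s, if anything falls off the work surface, if the arm or the gripper's body presses on something with over 40 N, if the wrist force passes 120 N, or if a joint passes its speed limit or range.

### The arm

A 7-joint arm with a two-finger parallel gripper is mounted at the origin on the work surface. World frame = base frame: x ahead of the robot, y to its left, z up, the work surface at z = 0. Lengths are in m, angles in rad, forces in N, time in s.
With the tool pointing down it reaches from about 0.4 to 0.85 m from the base axis. Payload 10.4 kg.
Tool frame: the origin (TCP) lies where the fingers leave the gripper's body, on its centre line; the fingertips stand 73 mm ahead of it and the grasp point (between the pads) lies 54 mm ahead of it; z points along the fingers, y is the line along which they close (so a half turn about z gives the same grasp; the last joint's range is limited). The gripper opens to 85 mm and grips with 20 to 120 N. Pads are 22 mm wide; open, the fingers measure 114 mm over their backs; the gripper's body (76 mm by 85 mm) begins 54 mm behind the grasp point. The pads swing forward as they close: fully open they stand 13 mm farther back than shut.
Start: joints at [1.239, 0.332, -0.065, 1.46, 0.022, 1.35, -0.088], TCP at [0.19, -0.595, 0.304] pointing down, gripper open.
Joint ranges: [-2.6, 2.6], [-0.5, 2.12], [-1.47, 1.34], [0.16, 2.42], [-1.27, 4.41], [0.06, 2.06], [-2.6, 2.6]. Speed limits (rad/s): [2.22, 2.22, 2.79, 2.79, 3.14, 3.14, 3.14].

### API

Orientations are given as a unit quaternion [x, y, z, w].
In Python, from workcell import manip, camera gives the robot as it stands. The module is installed in compiled form; this text tells all that it offers.
- The arm moves only by the shell command python3 -m creep 'ROWS' [OPENING] [FORCE]. ROWS is JSON, a list of rows, each a list of 2 entries, a list of its own where there are three numbers: the shift along the tool's x, y, z in mm, then the turn about the tool's z in rad. In form: [[[tx, ty, tz], twist], ...]. A call has 1 to 5 rows; each row is the pose to reach, as a shift and turn from the pose commanded when the call began, along the tool's axes at that moment; what a row does not reach only later rows make up. A row lasts 1/12 s, in which the tool goes at most 41.7 mm and 7.16 degrees, less where a joint would pass 70% of its speed; a pose out of reach is approached as far as the arm can. A call with a gripper value outside its range is refused whole. OPENING is the opening, from 0 (shut) to 1 (fully open), set as the call begins (- or left out, the last holds). The fingers move at their own pace and stop on an object; FORCE is the grip in N (left out, the last holds). Time passes only in rows, so rows that repeat a pose let the fingers close. It gives the time, the measured TCP pose, the force, the opening and the grip force at its end, in the units of the state.
- manip.get_obs(): the state, without advancing time (a new reading comes with each control period).
- camera(name): name is "scene" or "top" or "wrist"; returns a dict with "pixels" (384x512x3 uint8, red, green, blue), "z_map" (384x512 float32, m along the optical axis (not along the pixel's ray), 0 where there is no reading), "fx", "fy", "cx", "cy" (pixels), "extrinsics" (4x4, takes a point from world to camera coordinates). Camera axes: x right, y down, z forward; pixel columns grow to the right and rows downward; lengths in m; the calibration is good to about 2 mm. The wrist camera is an equidistant fisheye: a pixel r from the principal point sees the ray r / f radians off the axis. A picture is of the moment at which its call begins.
- manip.hand_in(): hands the job in; it is judged then, once.
The state is a dict: "clock": time; "joint_pos": joint angles; "joint_velocities": joint speeds; "tau": joint torques, N m; "position": TCP position; "ee_rot": TCP orientation; "ft_force": force on the tool from outside, world axes, zero at the start; "torque": the same for the moment, N m; "grip_width": opening from 0.0 (shut) to 1.0 (fully open); "grasp_force": force on a finger pad.
Only numpy, scipy, OpenCV 4.12 (cv2) and the standard library are available. Lean on these libraries where they do the work, as an engineer would, in place of code of your own. Each camera call takes 0.05 s, during which the arm holds its last target. There are 200 camera calls.

## Working session

There is one attempt and no reset: what is moved stays moved. The work goes in short steps, Python scripts to look and compute and a shell command to move; the robot and the scene stay as the last step left them, time stands still between calls to the robot, and variables do not carry over. Pictures are saved under pics/ and viewed, at most 10 in all, crops included, and the job is handed in when it is done.

```bash
mkdir -p pics; cat > h.py <<'E'
import numpy as np, cv2
from workcell import manip, camera
def pix2w(c,u,v,z=None):
    """back-project pixel (pinhole): with depth, or on plane z"""
    E=np.array(c["extrinsics"]);R,t=E[:3,:3],E[:3,3];o=-R.T@t
    d=R.T@np.array([(u-c["cx"])/c["fx"],(v-c["cy"])/c["fy"],1.])
    s=c["z_map"][int(round(v)),int(round(u))] if z is None else (z-o[2])/d[2]
    return o+s*d
def save(n,im): cv2.imwrite("pics/"+n,cv2.cvtColor(im,cv2.COLOR_RGB2BGR))
E
python3 - <<'E'
from h import *
o=manip.get_obs();print({k:np.round(v,3).tolist() for k,v in o.items()})
a=camera("scene");b=camera("top")
np.savez("a.npz",**a);np.savez("b.npz",**b)
save("a.png",a["pixels"]);save("b.png",b["pixels"])
for c in(a,b):print(np.round(c["extrinsics"],3).tolist(),c["fx"],c["cx"],c["cy"])
E
```

```text
{'clock': 0.0, 'joint_pos': [1.239, 0.333, -0.065, 1.461, 0.022, 1.35, -0.089], 'joint_velocities': [0.0, -0.001, -0.001, -0.0, 0.002, 0.0, 0.0], 'tau': [0.0, -62.545, 0.049, -39.161, 0.016, 0.01, 0.0], 'position': [0.19, -0.595, 0.303], 'ee_rot': [0.988, 0.154, -0.0, -0.001], 'ft_force': [-0.03, -0.193, 0.23], 'torque': [-0.02, -0.064, 0.006], 'grasp_force': 0.0, 'grip_width': 0.998}
[[-0.312, 0.95, 0.01, 0.134], [0.779, 0.262, -0.57, -0.355], [-0.544, -0.17, -0.822, 2.127], [0.0, 0.0, 0.0, 1.0]] 499.0545631905801 256.74394020743034 189.23849183822955
[[0.096, -0.995, 0.003, -0.023], [-0.97, -0.094, -0.224, 0.523], [0.224, 0.018, -0.974, 1.389], [0.0, 0.0, 0.0, 1.0]] 439.97446539872385 246.1450675013182 190.05165218868117
```

View pics/a.png

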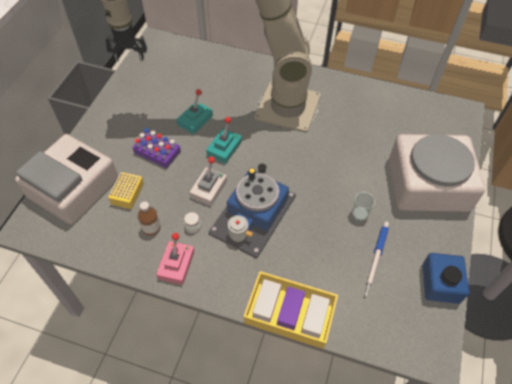

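View pics/b.png

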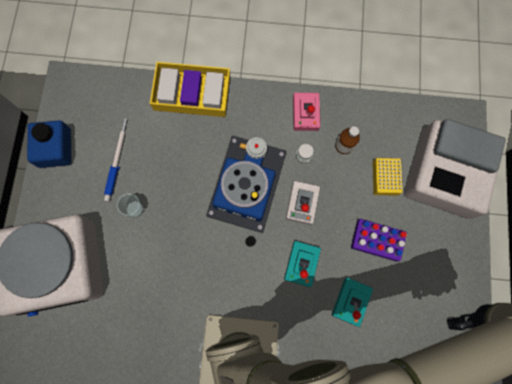

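The scene view shows the pump with its wheel at (258,190) and the white switch box at (208,185). In the top view:
- wheel (245,183)
- yellow knob top (255,195)
- red rod (257,146)
- white box (304,202), with its ball at (305,208)
- stopper (250,241)
- jar (305,153)

What could be taken for the switch, in the top view: pink (307,110), turquoise (302,263) and turquoise (352,302). I choose the white one at (304,202). Next I measure and check one close crop.

```bash
python3 - <<'E'
from h import *
b=dict(np.load("b.npz"));a=dict(np.load("a.npz"))
im=b["pixels"];save("c.png",cv2.resize(im[120:255,200:335],None,fx=4.4,fy=4.4,interpolation=cv2.INTER_CUBIC))
def blobs(c,f,roi):
    hsv=cv2.cvtColor(c["pixels"],cv2.COLOR_RGB2HSV);m=f(hsv).astype(np.uint8)
    z=np.zeros_like(m);u0,u1,v0,v1=roi;z[v0:v1,u0:u1]=m[v0:v1,u0:u1]
    n,l,s,ce=cv2.connectedComponentsWithStats(z);return [(s[i,4],ce[i].round(1)) for i in range(1,n) if s[i,4]>5],z
red=lambda h:((h[...,0]<8)|(h[...,0]>172))&(h[...,1]>130)&(h[...,2]>90)
yel=lambda h:(abs(h[...,0].astype(int)-27)<6)&(h[...,1]>130)&(h[...,2]>120)
wht=lambda h:(h[...,1]<45)&(h[...,2]>165)
for nm,c,roi,f,z in[("ball",b,(285,325,175,228),red,.132),("ball",a,(190,230,150,205),red,.132),("rod",b,(235,280,130,160),red,.105),("rod",a,(222,262,212,245),red,.105),("knob",b,(240,275,180,215),yel,.163),("knob",a,(240,262,160,185),yel,.163),("box",b,(280,330,175,228),wht,.04)]:
    L,m=blobs(c,f,roi)
    for n,p in L:print(nm,n,p,pix2w(c,*p,z).round(4),pix2w(c,*p).round(4))
    if nm=="box":
        P=np.argwhere(m)[:,::-1];W=np.array([pix2w(c,u,v,.04)[:2] for u,v in P]);r=cv2.minAreaRect((W*1000).astype(np.float32));print(r,cv2.boxPoints(r))
# wheel by depth band at z~.118
for c in(b,a):
  V,U=np.mgrid[0:384,0:512];E=c["extrinsics"];R,t=E[:3,:3],E[:3,3]
  zc=c["z_map"];X=np.stack([(U-c["cx"])/c["fx"]*zc,(V-c["cy"])/c["fy"]*zc,zc],-1);W=(X-t)@R
  k=(abs(W[...,2]-.118)<.006)&(zc>0)&(abs(W[...,0]-.52)<.15)&(abs(W[...,1]+.0)<.15)
  Q=W[k];
  if len(Q)>20: print("wheel",len(Q),Q.mean(0),cv2.minEnclosingCircle((Q[:,:2]*1000).astype(np.float32)))
E
```

```text
ball 51 [304.6 207.3] [ 0.4691 -0.1591  0.132 ] [ 0.4667 -0.1576  0.1441]
ball 28 [211.2 159.5] [ 0.4692 -0.1603  0.132 ] [ 0.4759 -0.1571  0.1415]
rod 10 [256.  145.2] [0.665  0.0093 0.105 ] [0.6642 0.0093 0.1073]
knob 30 [254.2 194.3] [4.882e-01 1.000e-04 1.630e-01] [4.877e-01 1.000e-04 1.651e-01]
knob 9 [251.3 170.1] [ 0.4904 -0.0015  0.163 ] [ 0.4882 -0.0022  0.1598]
box 428 [303.8 197.1] [ 0.5219 -0.1652  0.04  ] [ 0.5148 -0.1615  0.0714]
box 6 [300.5 219.7] [ 0.445  -0.1594  0.04  ] [ 0.4445 -0.1591  0.0431]
((506.52252197265625, -164.3123779296875), (86.62789916992188, 126.01619720458984), 83.18375396728516) [[ 438.81903 -199.84203]
 [ 563.9445  -214.79832]
 [ 574.226   -128.78273]
 [ 449.10052 -113.82643]]
wheel 1469 [0.52953512 0.03554438 0.11866048] ((529.6226806640625, 34.06980514526367), 75.10388946533203)
wheel 1033 [0.53991501 0.03675619 0.11778312] ((536.0505981445312, 34.3515739440918), 75.30821228027344)
```

View pics/c.png

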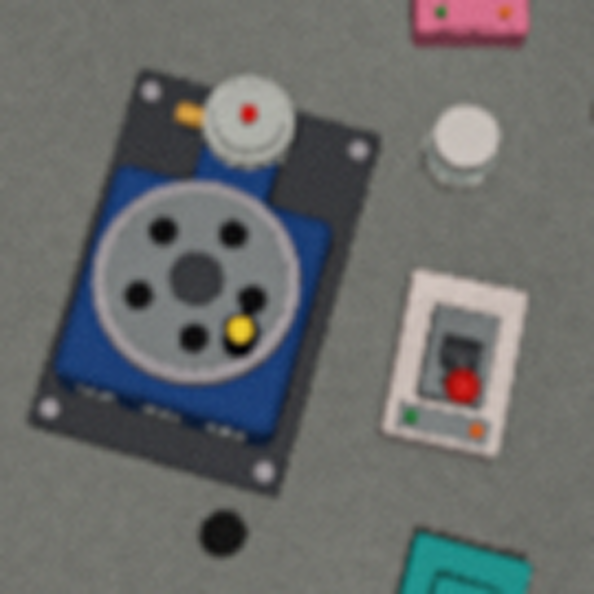

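The crop confirms the pump wheel centre at (197,278), its knob at (240,330), the rod at (249,114), and the white box with its ball at (462,386). The measurements agree with the sizes given:
- Wheel centre is about (0.533, 0.034), and the knob is about 55 mm from it.
- The ball is 38 mm to the -x side of the box centre.

Now I move, gripper shut, towards a point behind the knob.

```bash
cat >> h.py <<'E'
def to(x,y,z,head=None):
    """shift (mm, tool axes) and twist from the present pose to a world TCP target, heading of tool x in deg"""
    from scipy.spatial.transform import Rotation as Ro
    o=manip.get_obs();R=Ro.from_quat(o["ee_rot"]).as_matrix();p=np.array(o["position"])
    h=np.degrees(np.arctan2(R[1,0],R[0,0]));tw=0 if head is None else -np.radians((head-h+180)%360-180)
    print("t",round(o["clock"],2),"pos",p.round(4),"head",h.round(1),"j7",np.round(o["joint_pos"][6],2),"-> shift",(R.T@(np.array([x,y,z])-p)*1000).round(1),"twist",round(tw,3),"F",np.round(o["ft_force"],1))
E
python3 -m creep '[[[148,-135,0],-0.6],[[148,-135,0],-0.6],[[148,-135,0],-0.6],[[148,-135,0],-0.6],[[148,-135,0],-0.6]]' 0 20
python3 -c "
from h import *;to(.516,-.034,.28,128)"
```

```text
clock: 0.52
position: [0.2913, -0.4189, 0.3037]
ee_rot: [0.897, 0.443, 0.0, -0.0]
ft_force: [1.4, 0.2, 0.3]
grip_width: 0.295
grasp_force: 0.0
t 0.52 pos [ 0.2913 -0.4189  0.3037] head 52.5 j7 0.2 -> shift [442.2 -55.7  23.8] twist -1.317 F [1.4 0.2 0.3]
```

```bash

python3 -m creep '[[[198,-25,0],-0.6],[[198,-25,0],-0.6],[[198,-25,0],-0.6],[[198,-25,0],-0.6],[[198,-25,0],-0.6]]'
python3 -c "
from h import *;to(.516,-.034,.28,128)"
```

```text
clock: 0.93
position: [0.393, -0.2472, 0.3039]
ee_rot: [0.726, 0.688, 0.0, 0.0]
ft_force: [0.4, -0.2, 1.1]
grip_width: 0.001
grasp_force: 0.0
t 0.93 pos [ 0.393  -0.2472  0.3039] head 86.9 j7 0.41 -> shift [219.4 111.4  23.9] twist -0.717 F [ 0.4 -0.2  1.1]
```

```bash

python3 -m creep '[[[160,105,0],-0.6],[[160,105,0],-0.6],[[160,105,0],-0.6],[[160,105,0],-0.6],[[160,105,0],-0.6]]'
python3 -c "
from h import *;to(.516,-.034,.28,128)"
```

```text
clock: 1.35
position: [0.5082, -0.0927, 0.304]
ee_rot: [0.489, 0.872, 0.001, 0.0]
ft_force: [0.4, 0.3, 1.1]
grip_width: 0.001
grasp_force: 0.0
t 1.35 pos [ 0.5082 -0.0927  0.304 ] head 121.4 j7 0.57 -> shift [46.  37.2 24.1] twist -0.115 F [0.4 0.3 1.1]
```

```bash

python3 -m creep '[[[23,18,10],-0.11],[[46,37,24],-0.11],[[46,37,24],-0.11],[[46,37,24],-0.11],[[46,37,24],-0.11]]'
python3 - <<'E'
from h import *
to(.516,-.034,.205,128)
c=camera("wrist");save("w1.png",c["pixels"]);np.savez("w1.npz",**c)
t=camera("top");save("t1.png",t["pixels"])
im=np.hstack([cv2.resize(c["pixels"],(400,300)),cv2.resize(t["pixels"][120:255,190:370],(400,300))]);save("m1.png",im)
E
```

```text
clock: 1.77
position: [0.5147, -0.0393, 0.2798]
ee_rot: [0.445, 0.895, -0.0, -0.0]
ft_force: [-0.5, -0.5, 0.4]
grip_width: 0.003
grasp_force: 0.0
t 1.77 pos [ 0.5147 -0.0393  0.2798] head 127.1 j7 0.55 -> shift [ 3.4  4.3 74.8] twist -0.016 F [-0.5 -0.5  0.4]
```

View pics/m1.png

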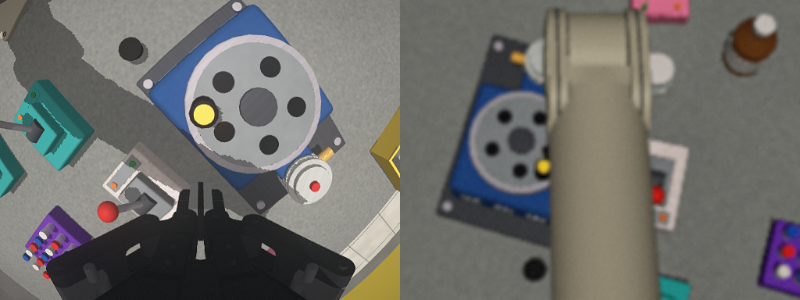

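The left half of the picture (wrist view) shows the yellow knob at (203,115), straight ahead of the closed fingertips at (200,195) along tool +x, with a clear gap. I descend.

```bash

python3 -m creep '[[[1,1,20],0],[[2,3,40],0],[[3,4,60],0],[[3,4,75],0],[[3,4,75],0]]'
python3 - <<'E'
from h import *
C=np.array([.533,.034]);K=np.array([.489,-.0005]);r=(K-C)/np.linalg.norm(K-C);a=np.degrees(np.arctan2(r[1],r[0]))-90
h=np.array([np.cos(np.radians(a)),np.sin(np.radians(a))]);p=C+.0555*r-.028*h
print(a%360);to(*p,.205,a)
E
```

```text
clock: 2.28
position: [0.5148, -0.0351, 0.2024]
ee_rot: [0.446, 0.895, -0.001, -0.002]
ft_force: [-0.5, -1.0, -0.3]
grip_width: 0.007
grasp_force: 0.0
128.09967183072268
t 2.28 pos [ 0.5148 -0.0351  0.2024] head 127.0 j7 0.49 -> shift [15.2  1.1 -2.6] twist -0.019 F [-0.5 -1.  -0.3]
```

```bash

python3 -m creep '[[[5,0,-1],-0.01],[[10,1,-2],-0.02],[[15,1,-2],-0.02],[[17,1,-2],-0.02],[[17,1,-2],-0.02]]'
python3 -m creep '[[[2.2,-0.9,0],0.04],[[4.5,-1.7,0],0.08],[[6.8,-2.5,0],0.12],[[9.2,-3.1,0],0.16],[[11.5,-3.7,0],0.2]]'
cat >> h.py <<'E'
C=np.array([.533,.034])
def st():
    from scipy.spatial.transform import Rotation as Ro
    o=manip.get_obs();R=Ro.from_quat(o["ee_rot"]).as_matrix();d=(R.T@np.array([*(C-o["position"][:2]),0]))*1000
    h=np.degrees(np.arctan2(R[1,0],R[0,0]));th=np.radians((128.1-h+90)%360-90)-np.arctan2(d[0]-23.5,d[1])
    print("t",round(o["clock"],2),"axis in tool",d[:2].round(1),"z",round(o["position"][2],4),"head",h.round(1),"turn",th.round(3),"Ftool",(R.T@o["ft_force"]).round(1),"j7",np.round(o["joint_pos"][6],2))
E
python3 -c "
from h import *;st()"
```

```text
clock: 2.7
position: [0.5067, -0.0191, 0.2077]
ee_rot: [0.436, 0.9, 0.0, 0.001]
ft_force: [0.4, -0.5, 0.1]
grip_width: -0.002
grasp_force: 0.0
clock: 3.12
position: [0.4969, -0.0139, 0.2073]
ee_rot: [0.525, 0.851, -0.0, 0.001]
ft_force: [0.7, -2.9, 1.6]
grip_width: 0.002
grasp_force: 1.7
t 3.12 axis in tool [26.6 53.7] z 0.2073 head 116.6 turn 0.142 Ftool [-2.9 -0.7 -1.6] j7 0.29
```

```bash
S='from h import *;st()'
for i in 1; do python3 -m creep '[[[2.2,-0.9,0],0.04],[[4.5,-1.7,0],0.08],[[6.8,-2.5,0],0.12],[[9.2,-3.1,0],0.16],[[9.2,-3.1,0],0.16]]' >/dev/null; python3 -c "$S"; done
python3 -m creep '[[[1.1,-0.5,0],0.02],[[2.2,-0.9,0],0.04],[[3.4,-1.3,0],0.06],[[4.5,-1.7,0],0.08],[[4.5,-1.7,0],0.08]]' >/dev/null; python3 -c "$S"
```

```text
t 3.53 axis in tool [25.9 53.6] z 0.2072 head 107.5 turn 0.315 Ftool [-1.8 -2.  -0.8] j7 0.13
t 3.95 axis in tool [24.7 53.2] z 0.2069 head 103.0 turn 0.416 Ftool [-1.7 -0.6 -0.8] j7 0.04
```

```bash
S='from h import *;st()'
python3 -m creep '[[[2.2,-0.9,0],0.04],[[4.5,-1.7,0],0.08],[[6.8,-2.5,0],0.12],[[9.2,-3.1,0],0.16],[[9.2,-3.1,0],0.16]]' >/dev/null; python3 -c "$S"
python3 -m creep '[[[1.1,-0.5,0],0.02],[[2.2,-0.9,0],0.04],[[3.4,-1.3,0],0.06],[[4.5,-1.7,0],0.08],[[4.5,-1.7,0],0.08]]' >/dev/null; python3 -c "$S"
python3 -m creep '[[[1.1,-0.5,0],0.02],[[2.2,-0.9,0],0.04],[[3.4,-1.3,0],0.06],[[4.5,-1.7,0],0.08],[[4.5,-1.7,0],0.08]]' >/dev/null; python3 -c "$S"
```

```text
t 4.37 axis in tool [24.1 53.2] z 0.2068 head 93.8 turn 0.587 Ftool [-1.6 -1.3  0.4] j7 -0.13
t 4.78 axis in tool [24.1 53.1] z 0.2068 head 89.2 turn 0.667 Ftool [-1.  -1.1 -0.1] j7 -0.21
t 5.2 axis in tool [24.  53.1] z 0.2069 head 84.6 turn 0.749 Ftool [-2.6 -2.4  0.6] j7 -0.3
```

```bash
S='from h import *;st()'
python3 -m creep '[[[1.1,-0.5,0],0.02],[[2.2,-0.9,0],0.04],[[3.4,-1.3,0],0.06],[[4.5,-1.7,0],0.08],[[4.5,-1.7,0],0.08]]' >/dev/null; python3 -c "$S"
python3 -m creep '[[[1.1,-0.5,0],0.02],[[2.2,-0.9,0],0.04],[[3.4,-1.3,0],0.06],[[4.5,-1.7,0],0.08],[[4.5,-1.7,0],0.08]]' >/dev/null; python3 -c "$S"
```

```text
t 5.62 axis in tool [24.  53.1] z 0.2068 head 80.0 turn 0.831 Ftool [-4.1 -1.6 -0.2] j7 -0.39
t 6.03 axis in tool [23.9 53.2] z 0.2068 head 75.4 turn 0.911 Ftool [-4.  -3.3 -1.8] j7 -0.48
```

```bash
S='from h import *;st()'
python3 -m creep '[[[1.1,-0.5,0],0.02],[[2.2,-0.9,0],0.04],[[3.4,-1.3,0],0.06],[[4.5,-1.7,0],0.08],[[4.5,-1.7,0],0.08]]' >/dev/null; python3 -c "$S"
python3 -c "
from h import *
a=camera('wrist');save('w2.png',a['pixels']);st()"
```

```text
t 6.45 axis in tool [23.9 53.2] z 0.2068 head 70.8 turn 0.991 Ftool [-5.2 -4.2 -3.7] j7 -0.57
t 6.5 axis in tool [23.9 53.2] z 0.2068 head 70.9 turn 0.991 Ftool [-4.5 -3.4 -3.6] j7 -0.57
```

View pics/w2.png

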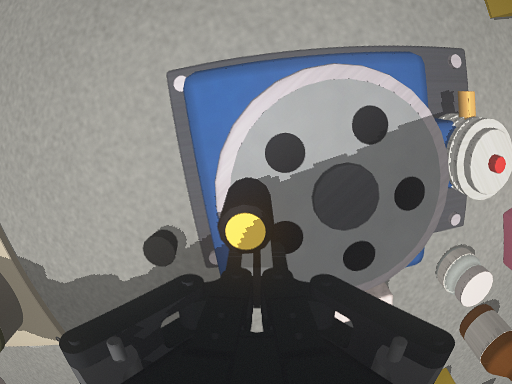

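The knob (245,230) is touching the fingertips, about 5 mm off centre on the outer side. The stopper (160,245) and the jar are clear, and the rod is at (497,164). I carry on in small steps, shifting slightly outwards.

```bash
S='from h import *;st()'
python3 -m creep '[[[1.1,-0.9,0],0.02],[[2.2,-1.7,0],0.04],[[3.4,-2.5,0],0.06],[[4.5,-3.2,0],0.08],[[4.5,-3.2,0],0.08]]' >/dev/null; python3 -c "$S"
```

```text
t 6.92 axis in tool [24.  53.7] z 0.2069 head 66.2 turn 1.071 Ftool [-4.8  3.   3. ] j7 -0.66
```

```bash
S='from h import *;st()'
python3 -m creep '[[[1.1,-0.9,0],0.02],[[2.2,-1.7,0],0.04],[[3.4,-2.5,0],0.06],[[4.5,-3.2,0],0.08],[[4.5,-3.2,0],0.08]]' >/dev/null; python3 -c "$S"
```

```text
t 7.33 axis in tool [24.2 54.9] z 0.2069 head 61.6 turn 1.147 Ftool [-5.2  4.3  2.6] j7 -0.75
```

```bash
S='from h import *;st()'
python3 -m creep '[[[1.1,-0.6,0],0.02],[[2.2,-1.0,0],0.04],[[3.4,-1.5,0],0.06],[[4.5,-1.9,0],0.08],[[4.5,-1.9,0],0.08]]' >/dev/null; python3 -c "$S"
```

```text
t 7.75 axis in tool [24.4 55. ] z 0.2069 head 57.0 turn 1.224 Ftool [-5.6  5.   0.6] j7 -0.84
```

```bash
S='from h import *;st()'
python3 -m creep '[[[1.1,-0.5,0],0.02],[[2.2,-0.9,0],0.04],[[3.4,-1.3,0],0.06],[[4.5,-1.7,0],0.08],[[4.5,-1.7,0],0.08]]' >/dev/null; python3 -c "$S"
```

```text
t 8.17 axis in tool [24.5 55. ] z 0.2069 head 52.4 turn 1.302 Ftool [-6.4  3.9  0.9] j7 -0.93
```

```bash
S='from h import *;st()'
python3 -m creep '[[[1.1,-0.5,0],0.02],[[2.2,-0.9,0],0.04],[[3.4,-1.3,0],0.06],[[3.4,-1.3,0],0.06],[[3.4,-1.3,0],0.06]]' >/dev/null; python3 -c "$S"
```

```text
t 8.58 axis in tool [24.5 55.1] z 0.2069 head 49.1 turn 1.361 Ftool [-7.3  4.4 -0.3] j7 -1.0
```

```bash
S='from h import *;st()'
python3 -m creep '[[[1.1,-0.5,0],0.02],[[2.2,-0.9,0],0.04],[[3.4,-1.3,0],0.06],[[3.4,-1.3,0],0.06],[[3.4,-1.3,0],0.06]]' >/dev/null; python3 -c "$S"
```

```text
t 9.0 axis in tool [24.5 55.1] z 0.2069 head 45.6 turn 1.421 Ftool [-7.   3.9 -0.6] j7 -1.06
```

```bash
S='from h import *;st()'
python3 -m creep '[[[1.1,-0.5,0],0.02],[[2.2,-0.9,0],0.04],[[3.4,-1.3,0],0.06],[[3.4,-1.3,0],0.06],[[3.4,-1.3,0],0.06]]' >/dev/null; python3 -c "$S"
```

```text
t 9.42 axis in tool [24.5 55.1] z 0.2069 head 42.2 turn 1.482 Ftool [-6.7  3.4 -1.5] j7 -1.13
```

```bash
S='from h import *;st()'
python3 -m creep '[[[1.1,-0.5,0],0.02],[[2.2,-0.9,0],0.04],[[2.2,-0.9,0],0.04],[[2.2,-0.9,0],0.04],[[2.2,-0.9,0],0.04]]' >/dev/null; python3 -c "$S"
```

```text
t 9.83 axis in tool [24.4 55.1] z 0.2069 head 39.9 turn 1.522 Ftool [-6.6  3.5 -0.7] j7 -1.18
```

```bash
S='from h import *;st()'
python3 -m creep '[[[1.1,-0.5,0],0.02],[[2.2,-0.9,0],0.04],[[2.2,-0.9,0],0.04],[[2.2,-0.9,0],0.04],[[2.2,-0.9,0],0.04]]' >/dev/null; python3 -c "
from h import *;st()
c=camera('wrist');a=camera('scene')
hsv=cv2.cvtColor(a['pixels'],cv2.COLOR_RGB2HSV)[205:250,215:265]
m=(((hsv[...,0]<8)|(hsv[...,0]>172))&(hsv[...,1]>130)&(hsv[...,2]>90)).astype(np.uint8);print(m.sum())
save('m3.png',np.hstack([c['pixels'][100:300,150:512],cv2.resize(a['pixels'][150:260,200:310],(200,200))]))"
```

```text
t 10.25 axis in tool [24.3 55.1] z 0.2069 head 37.6 turn 1.565 Ftool [-5.6  3.3 -1.3] j7 -1.22
6
```

View pics/m3.png

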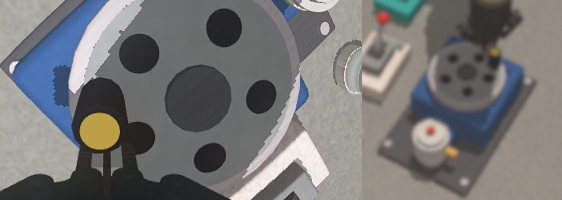

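The knob is still against the fingertips (at (100,130) in the picture) and the force is now falling, from 7.3 to 5.6 N. I creep on until it gives way.

```bash
S='from h import *;st()'
python3 -m creep '[[[1.1,-0.5,0],0.02],[[2.2,-0.9,0],0.04],[[2.2,-0.9,0],0.04],[[2.2,-0.9,0],0.04],[[2.2,-0.9,0],0.04]]' >/dev/null; python3 -c "$S"
```

```text
t 10.77 axis in tool [23.8 55.7] z 0.2069 head 35.4 turn 1.613 Ftool [-1.7  1.8  1. ] j7 -1.27
```

```bash
S='from h import *;st()'
python3 -m creep '[[[1.1,-0.5,0],0.02],[[2.2,-0.9,0],0.04],[[2.2,-0.9,0],0.04],[[2.2,-0.9,0],0.04],[[2.2,-0.9,0],0.04]]' >/dev/null; python3 -c "$S"
```

```text
t 11.18 axis in tool [23.3 56.3] z 0.2071 head 33.2 turn 1.66 Ftool [ 0.5 -0.5  1. ] j7 -1.31
```

The force has dropped to zero. Next I measure where the knob is now.

```bash
cat >> h.py <<'E'
def fray(c,u,v,z):
    E=np.array(c["extrinsics"]);R,t=E[:3,:3],E[:3,3];o=-R.T@t
    x,y=(u-c["cx"])/c["fx"],(v-c["cy"])/c["fy"];r=np.hypot(x,y);d=R.T@np.array([x/r*np.sin(r),y/r*np.sin(r),np.cos(r)])
    return o+(z-o[2])/d[2]*d
def knob():
    c=camera("wrist");h=cv2.cvtColor(c["pixels"],cv2.COLOR_RGB2HSV)
    m=((abs(h[...,0].astype(int)-25)<8)&(h[...,1]>110)&(h[...,2]>90)).astype(np.uint8)
    n,l,s,ce=cv2.connectedComponentsWithStats(m)
    for i in range(1,n):
        if s[i,4]>150:
            w=fray(c,*ce[i],.163);q=w[:2]-C;print("yellow",s[i,4],ce[i].round(0),w.round(4),"r",np.hypot(*q).round(4),"turn",np.radians((-141.9-np.degrees(np.arctan2(q[1],q[0])))%360).round(3))
    return c
E
python3 -c "
from h import *;st();c=knob();st()"
```

```text
t 11.18 axis in tool [23.3 56.3] z 0.2071 head 33.2 turn 1.66 Ftool [ 0.5 -0.5  1. ] j7 -1.31
yellow 461 [407.  18.] [0.6132 0.0803 0.163 ] r 0.0926 turn 3.283
yellow 1265 [254. 215.] [0.5079 0.0865 0.163 ] r 0.0582 turn 1.789
t 11.23 axis in tool [23.4 56.3] z 0.2071 head 33.2 turn 1.658 Ftool [ 0.1 -0.5  0.5] j7 -1.31
```

```bash

python3 -m creep '[[[-5,0,0],0],[[-12,0,0],0],[[-18,0,0],0],[[-20,0,-20],0],[[-20,0,-50],0]]'
python3 -m creep '[[[0,0,-30],0],[[0,0,-45],0],[[0,0,-45],0],[[0,0,-45],0],[[0,0,-45],0]]' | head -2
python3 - <<'E'
from h import *
st();c=knob();a=camera("scene");t=camera("top")
save("m4.png",np.hstack([cv2.resize(c["pixels"],(400,300)),cv2.resize(a["pixels"][140:250,200:310],(300,300),interpolation=cv2.INTER_CUBIC)]))
# rod height: red rod top in wrist view vs collar
h=cv2.cvtColor(c["pixels"],cv2.COLOR_RGB2HSV);m=(((h[...,0]<8)|(h[...,0]>172))&(h[...,1]>130)&(h[...,2]>80)).astype(np.uint8)
n,l,s,ce=cv2.connectedComponentsWithStats(m)
for i in range(1,n):
    if s[i,4]>15: print(s[i],ce[i].round(1),[fray(c,*ce[i],z).round(4).tolist() for z in(.104,.1085,.132)])
for nm,k in(("a",a),("b",t)):
    h=cv2.cvtColor(k["pixels"],cv2.COLOR_RGB2HSV);m=(((h[...,0]<8)|(h[...,0]>172))&(h[...,1]>130)&(h[...,2]>90)).astype(np.uint8)
    n,l,s,ce=cv2.connectedComponentsWithStats(m)
    for i in range(1,n):
        if 4<s[i,4]<40: print(nm,s[i],ce[i].round(1),pix2w(k,*ce[i]).round(4))
E
```

```text
clock: 11.65
position: [0.4635, 0.0558, 0.2552]
ee_rot: [0.958, 0.285, -0.003, -0.001]
ft_force: [0.8, -0.3, 0.2]
grip_width: -0.002
grasp_force: 0.0
clock: 12.07
position: [0.4651, 0.0564, 0.301]
t 12.07 axis in tool [44.6 55.9] z 0.301 head 33.1 turn 1.296 Ftool [ 0.3  0.3 -0.7] j7 -1.21
yellow 244 [366.  19.] [0.6256 0.068  0.163 ] r 0.0986 turn 3.454
yellow 489 [256. 127.] [0.5138 0.0889 0.163 ] r 0.0581 turn 1.899
yellow 507 [505. 254.] [ 0.5623 -0.2005  0.163 ] r 0.2363 turn 5.253
[403  37  16  14 176] [410.4  43.6] [[0.6639, 0.0105, 0.104], [0.6616, 0.012, 0.1085], [0.6497, 0.0198, 0.132]]
[409 280  22  22 373] [419.7 290.6] [[0.4614, -0.1883, 0.104], [0.4626, -0.1834, 0.1085], [0.4686, -0.1581, 0.132]]
[462 323  10  10  67] [466.1 327.4] [[0.4514, -0.338, 0.104], [0.4527, -0.3307, 0.1085], [0.4596, -0.2921, 0.132]]
[445 327   9   8  37] [449.3 330.3] [[0.4341, -0.3063, 0.104], [0.4357, -0.2995, 0.1085], [0.4441, -0.2637, 0.132]]
[475 340   9   9  50] [478.7 344.2] [[0.437, -0.4164, 0.104], [0.4386, -0.4077, 0.1085], [0.4467, -0.3622, 0.132]]
[459 345   9   9  54] [462.8 349.2
[... 527 characters left out ...]
a [209 157   6   6  28] [211.2 159.5] [ 0.4772 -0.1564  0.1433]
a [172 233   7   7  36] [174.9 236. ] [ 0.8061 -0.1529  0.1467]
b [313 121   4   4   9] [314.3 122.2] [ 0.7887 -0.1834  0.0432]
b [295 127   4   3   5] [296.8 128. ] [ 0.7681 -0.126   0.0269]
b [313 127   5   2   5] [315.  127.8] [ 0.7732 -0.1885  0.0316]
b [255 144   3   4  10] [256.  145.2] [0.6648 0.0093 0.1054]
b [373 224   5   5  22] [375.  226.3] [ 0.4416 -0.3957  0.0702]
b [362 231   5   5  20] [364.  232.9] [ 0.416  -0.3597  0.0753]
b [400 232   7   5  28] [403.1 234.2] [ 0.4244 -0.4852  0.0724]
b [389 239   6   4  22] [391.5 240.6] [ 0.4005 -0.4494  0.0703]
b [378 245   6   5  22] [380.1 247. ] [ 0.3765 -0.4132  0.0724]
```

View pics/m4.png

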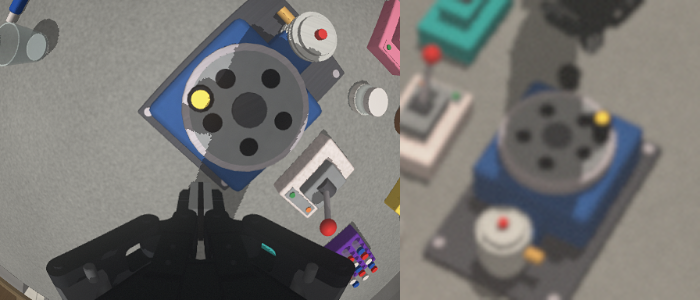

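Left (wrist view): the knob is at (200,99), clear of the fingers, which are now up; the red rod at (321,34) is still standing. Right (scene view): the rod stands at (503,224). The knob has turned about 1.9 rad, roughly 0.3 past where it gave way at 1.6, so it is in the rest. The lever ball is at (328,227), untouched. I go to the switch now.

```bash
python3 -c "
from h import *;to(.425,-.154,.301,-6.8);c=knob()"
```

```text
t 12.22 pos [0.4652 0.0567 0.3008] head 33.2 j7 -1.22 -> shift [-1.489e+02  1.544e+02 -1.000e-01] twist 0.697 F [0.5 0.3 0.5]
yellow 238 [366.  19.] [0.6257 0.0684 0.163 ] r 0.0988 turn 3.451
yellow 485 [257. 127.] [0.5138 0.0889 0.163 ] r 0.0582 turn 1.899
yellow 498 [505. 254.] [ 0.5622 -0.2002  0.163 ] r 0.236 turn 5.253
```

```bash

python3 -m creep '[[[-30,31,0],0.12],[[-60,62,0],0.24],[[-90,93,0],0.36],[[-120,124,0],0.48],[[-149,154,0],0.6]]' | head -2
python3 -m creep '[[[0,0,0],0.1],[[0,0,0],0.1],[[0,0,0],0.1],[[0,0,0],0.1],[[0,0,0],0.1]]' | head -2
python3 -c "
from h import *;to(.425,-.154,.191,-6.8)"
```

```text
clock: 12.68
position: [0.4253, -0.1495, 0.3016]
clock: 13.1
position: [0.4266, -0.1465, 0.3018]
t 13.1 pos [ 0.4266 -0.1465  0.3018] head -6.7 j7 -1.44 -> shift [ -0.7   7.7 110.8] twist 0.002 F [-0.2 -0.3  0.7]
```

```bash

python3 -m creep '[[[-1,8,25],0],[[-1,8,50],0],[[-1,8,75],0],[[-1,8,100],0],[[-1,8,111],0]]' | head -2
python3 -m creep '[[[0,0,0],0],[[0,0,0],0]]' | head -2
python3 -c "
from h import *;to(.469,-.159,.191,-6.8)"
```

```text
clock: 13.52
position: [0.4234, -0.1543, 0.1882]
clock: 13.68
position: [0.4247, -0.1551, 0.1914]
t 13.68 pos [ 0.4247 -0.1551  0.1914] head -6.8 j7 -1.47 -> shift [44.4 -1.4  0.4] twist -0.001 F [-0.6 -0.2  0.9]
```

```bash

python3 -m creep '[[[12,-1,0],0],[[24,-1,0],0],[[36,-1,0],0],[[48,-1,0],0],[[60,-1,0],0]]' | sed -n '1,2p;4p'
python3 -m creep '[[[8,0,0],0],[[15,0,0],0],[[22,0,0],0],[[28,0,0],0],[[32,0,0],0]]' | sed -n '1,2p;4p'
python3 -c "
from h import *;st();c=camera('wrist');a=camera('scene');np.savez('w5.npz',**c)
save('m5.png',np.hstack([cv2.resize(c['pixels'],(400,300)),cv2.resize(a['pixels'][130:250,180:300],(300,300),interpolation=cv2.INTER_CUBIC)]))"
```

```text
clock: 14.1
position: [0.4855, -0.162, 0.193]
ft_force: [-0.6, -0.3, 1.6]
clock: 14.52
position: [0.5162, -0.1658, 0.191]
ft_force: [-0.8, 0.6, -0.4]
t 14.52 axis in tool [  -7.5 -200.3] z 0.191 head -6.9 turn 5.345 Ftool [-0.9 -0.5  0.4] j7 -1.56
```

View pics/m5.png

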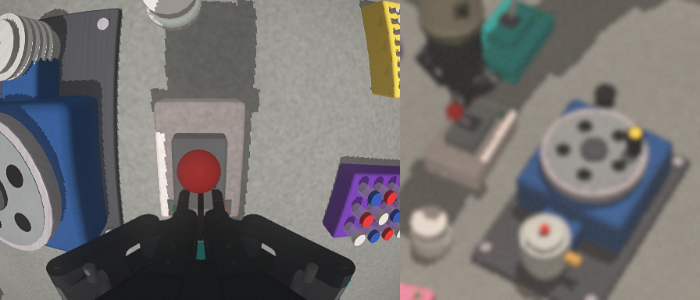

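The lever is over past the middle, with the ball at (198,171) in the wrist view, just ahead of the fingertips. The jar is clear. I push on gently to its end stop.

```bash

for i in 1; do python3 -m creep '[[[1.5,0,0],0],[[3,0,0],0],[[4.5,0,0],0],[[6,0,0],0],[[6,0,0],0]]' | sed -n '1,2p;4p'; done
python3 - <<'E'
from h import *
c=camera("wrist");h=cv2.cvtColor(c["pixels"],cv2.COLOR_RGB2HSV);m=(((h[...,0]<8)|(h[...,0]>172))&(h[...,1]>130)&(h[...,2]>60)).astype(np.uint8)
n,l,s,ce=cv2.connectedComponentsWithStats(m)
for i in range(1,n):
    if s[i,4]>600: print(s[i],ce[i].round(1),fray(c,*ce[i],.132).round(4))
st()
E
```

```text
clock: 15.03
position: [0.5214, -0.1665, 0.1907]
ft_force: [-3.5, 0.5, 0.7]
[ 227  190   55   56 2373] [254.  217.5] [ 0.545 -0.168  0.132]
t 15.08 axis in tool [ -12.8 -200.4] z 0.1908 head -6.9 turn 5.32 Ftool [-2.9  0.6 -0.3] j7 -1.56
```

```bash

python3 -m creep '[[[1.5,0,0],0],[[3,0,0],0],[[3,0,0],0]]' | sed -n '1,2p;4p'
python3 -m creep '[[[-10,0,0],0],[[-25,0,0],0],[[-40,0,0],0],[[-40,0,-30],0],[[-40,0,-70],0]]' | sed -n '1,2p;4p'
python3 -m creep '[[[0,0,-40],0],[[0,0,-60],0],[[-30,0,-60],0],[[-30,0,-60],0],[[-30,0,-60],0]]' | sed -n '1,2p;4p'
python3 - <<'E'
from h import *
c=camera("wrist");h=cv2.cvtColor(c["pixels"],cv2.COLOR_RGB2HSV);m=(((h[...,0]<8)|(h[...,0]>172))&(h[...,1]>130)&(h[...,2]>60)).astype(np.uint8)
n,l,s,ce=cv2.connectedComponentsWithStats(m)
for i in range(1,n):
    if s[i,4]>200: print(s[i],ce[i].round(1),fray(c,*ce[i],.132).round(4))
knob();a=camera("scene")
save("m6.png",np.hstack([cv2.resize(c["pixels"],(400,300)),cv2.resize(a["pixels"][130:250,180:300],(300,300),interpolation=cv2.INTER_CUBIC)]))
E
```

```text
clock: 15.33
position: [0.5223, -0.1666, 0.1905]
ft_force: [-17.9, 3.1, 9.9]
clock: 15.75
position: [0.4831, -0.1616, 0.2592]
ft_force: [0.7, -0.6, 0.2]
clock: 16.17
position: [0.4549, -0.1585, 0.3216]
ft_force: [-0.2, -0.8, -0.1]
[240  71  30  30 672] [254.6  85.5] [ 0.5447 -0.1678  0.132 ]
yellow 3073 [440.  36.] [ 0.5801 -0.3317  0.163 ] r 0.3687 turn 5.249
```

View pics/m6.png

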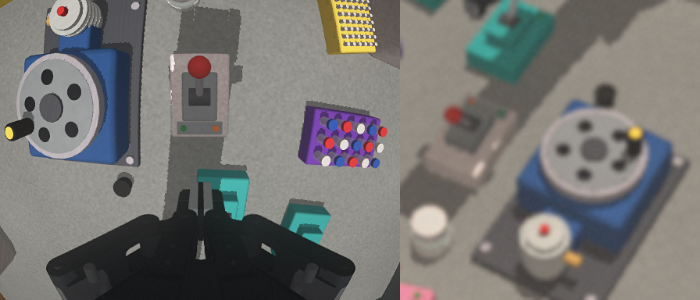

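The end stop was felt at 18 N. The lever is fully over, with the ball at (199,67) in the wrist view, measured at x 0.545. The rod stands at (63,12), and the knob is unchanged in the scene view. The robot is touching nothing, so I hand in.

```bash
python3 -c "
from workcell import manip;print(manip.hand_in())"
```

```text
the job is handed in; nothing more can be done
None
```

The job is handed in at about 16 s: the pump wheel rests just past its peak with the red rod still standing, the white box's lever was then flipped fully over to its stop, and the arm is clear with the other lab things left where they were.

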